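# Index the serving carousel and load the next ramekin

### The job

The wheel of the serving carousel is locked by a spring pin, and the place at the fixed pointer is already filled. First draw the pin by its black knob, turn the wheel anticlockwise (seen from above) by exactly one hole, never further or the other way, and let the pin drop fully home, with the ramekins on the wheel staying upright on their pads. Then lift only the top ramekin off the pile beside the carousel and set it down upright in the middle of the empty pad now at the pointer, without dropping it; leave the rest of the pile and everything else where it stands.

Things in the scene. Friction and masses are not known exactly. Their poses are not given: they have to be found in the camera images.
- carousel: fixed base of the serving carousel, 354 mm dia; origin on the axis at worktop level, z up. Its grey metal index ring (top 26 mm up) has six oblong holes every 60 degrees at 155 mm radius, 15.5 mm wide along the circle, 14 mm deep. A fixed steel pointer (top 38 mm up, out to 204 mm) on the base's -y side points at the axis: the loading position
- axis_top (a point): point on the wheel's axis, 42 mm up, level with the tops of the wheel's pads; a steel hub cap 32 mm dia stands here, its top 47 mm up
- load_point (a point): point fixed to the base, inward of the pointer: 88 mm from the axis, 42 mm up. The pad at the loading position has its centre here
- wheel (a joint): angle of the wooden wheel, rad: 0 at the start, grows anticlockwise seen from above, 1.047 = next hole; 0.06 N m friction; pinned with 3.5 mm play at the pin. Wheel 248 mm dia, top 40 mm up; six round dark rubber pads (68 mm dia, 2 mm thick) every 60 degrees, 88 mm from the axis; one arm, 40 mm wide, out to 176 mm, carries the index pin at 155 mm radius
- plunger (a joint): height of the spring index pin above its home, m: 0 = fully home in a hole (12 mm deep), at most 0.022. It clears the ring above 0.012; let go between holes it rides on the ring at 0.012 and snaps home when a hole comes under it. The spring pushes it down with 7 N at home, 11 N fully drawn
- knob (a point): middle of the index pin's round black knob, 34 mm dia, 25 mm high; moves with wheel and pin; 72.5 mm over the worktop when home. Below it a bush 24 mm dia, top 57 mm up, on the arm, 40 mm up. Lift it straight up to draw the pin. It stands at base angle 150 degrees (from base x towards y) at the start, 210 after one hole
- next_pad (a point): centre of the top of the empty dark rubber pad that comes to the loading position next (60 degrees clockwise of it at the start, 88 mm from the axis, 42 mm up); turns with the wheel
- pad_a (a point): centre of the top of the pad at the pointer at the start; turns with the wheel, and loaded_a stands on it
- pad_b (a point): the same for the next pad anticlockwise, on which loaded_b stands
- pile_top: top one of a pile of three equal ramekins beside the carousel: white ramekin (straight-sided cup), 64 mm dia, 40 mm high, wall 5 mm, 0.12 kg; under it a 48 mm dia foot 4 mm high. Origin: centre of the underside of its foot; z up. Its foot sits in the mouth of the one below, so the pile rises 36 mm a piece and the top one's origin is 72 mm up
- pile_mid: middle ramekin of the pile, same size, origin 36 mm up
- pile_low: lowest ramekin of the pile, same size, on the worktop
- loaded_a: ramekin of the same size standing loose on pad_a of the wheel
- loaded_b: ramekin of the same size standing loose on pad_b of the wheel
- spice_a: bystander: spice jar, clear with a dark cap, 41 dia x 105 mm, upright; leave it alone
- spice_b: bystander: second spice jar, 41 dia x 105 mm, upright; leave it alone
- lemon: bystander: lemon, 78x55x56 mm; leave it alone
- mug: bystander: mug with dark stripes and a handle, 86x120x90 mm; leave it alone
- remote: bystander: black remote control lying flat, 193x46x19 mm; leave it alone

How it is judged (in metres and radians):
On the way, in this order (a step that is already met when the one before it is completed fails the run):
1. the pin is drawn clear of its hole (value of joint plunger above 0.0125 m and value of joint wheel below 0.2 rad), for 0.05 s.
2. the wheel stands one hole further anticlockwise with the pin fully home (value of joint wheel between 1.0122 and 1.0822 rad and value of joint plunger below 0.003 m), for 0.3 s.
3. the top ramekin is lifted off the pile (height (world z) of pile_top above 0.09 m and distance between pile_top and pile_mid above 0.055 m), for 0.1 s.
At the end, for the whole second after the job is handed in: Wheel at rest one hole (60±2 deg) anticlockwise, pin home (within 3 mm). The pile's top ramekin stands upright within 12 mm of the centre of the pad at the pointer. The two loaded before stand upright within 15 mm of their pads' centres; the two left in the pile upright, moved under 20 mm (all of step 2 and velocity of joint wheel between -0.05 and 0.05 rad/s and horizontal distance between pile_top and next_pad below 0.012 m and z of pile_top in the frame of next_pad between -0.004 and 0.004 m and angle between each of pile_top, loaded_a, loaded_b, pile_mid, pile_low's own z axis and vertical below 0.08 rad and linear speed of pile_top below 0.02 m/s and horizontal distance between loaded_a and pad_a below 0.015 m and horizontal distance between loaded_b and pad_b below 0.015 m and distance of each of pile_mid, pile_low from where it was at the start of the episode below 0.02 m); the robot touches nothing.
It fails at once if the wheel is turned the wrong way (over 11 degrees) or well past the next hole (over 15 degrees) (value of joint wheel above 1.31 rad or value of joint wheel below -0.2 rad).
It fails at once if a ramekin on the wheel or of the rest of the pile is tipped over 25 degrees (angle between any of loaded_a, loaded_b, pile_mid, pile_low's own z axis and vertical above 0.44 rad).
It fails at once if the ramekin is dropped (it falls faster than 0.5 m/s with no finger on it) (linear speed of pile_top above 0.5 m/s and contact force between the fingers and pile_top below 0.05 N).
It fails at once if a bystander is moved by more than 40 mm (distance of any of spice_a, spice_b, lemon, mug, remote from where it was at the start of the episode above 0.04 m).
It also fails if it takes over 58 s, if anything falls off the work surface, if the arm or the gripper's body presses on something with over 40 N, if the wrist force passes 120 N, or if a joint passes its speed limit or range.

### The arm

A 7-joint arm with a two-finger parallel gripper is mounted at the origin on a cart in front of the work surface, level with it; the furniture and walls round the work are solid. World frame = base frame: x ahead of the robot, y to its left, z up, the work surface at z = 0. Lengths are in mm, angles in rad, forces in N, time in s.
With the tool pointing down it reaches from about 400 to 925 mm from the base axis. Payload 4.1 kg.
Tool frame: the origin (TCP) lies at the very end of the fingers, on their centre line; the grasp point (between the pads) lies 19 mm behind it; z points along the fingers, y is the line along which they close (so a half turn about z gives the same grasp; the last joint's range is limited). The gripper opens to 85 mm and grips with 20 to 120 N. Pads are 22 mm wide; open, the fingers measure 114 mm over their backs; the gripper's body (76 mm by 85 mm) begins 54 mm behind the grasp point. The pads swing forward as they close: fully open they stand 13 mm farther back than shut.
Start: joints at [-0.099, 0.398, 0.045, 1.537, -0.019, 1.207, -0.051], TCP at [650.034, 0.031, 231.347] pointing down, gripper open.
Joint ranges: [-2.82, 2.82], [-0.49, 2.23], [-1.37, 1.46], [0, 2.46], [-1.36, 4.5], [0.23, 2], [-2.94, 2.94]. Speed limits (rad/s): [2.57, 2.57, 3.14, 3.14, 3.14, 3.14, 3.14].

### API

Orientations are given as a unit quaternion [x, y, z, w].
In Python, from station import r, optics gives the robot as it stands (r), with the cameras (optics).
- The arm moves only by the tool move_tool, called after ">>>" as a command line: name --argument value ..., lists and objects as JSON in quotes. Schema: {"type":"object","properties":{"offsets":{"type":"array","items":{"type":"array","prefixItems":[{"type":"array","items":{"type":"number"},"minItems":3,"maxItems":3},{"type":"array","items":{"type":"number"},"minItems":3,"maxItems":3},{"type":"number"}],"minItems":3,"maxItems":3},"minItems":1,"maxItems":10},"grip_n":{"type":"number"},"only":{"type":"string"},"quiet":{"type":"boolean"},"lines":{"type":"string"}},"required":["offsets"],"additionalProperties":false}. offsets is a list of rows, 1 to 10 of them, each written [[dx, dy, dz], [rx, ry, rz], opening]: dx, dy, dz in parts of the range, where 1.0 means 800 mm, then a rotation vector rx, ry, rz in fractions of the full range, 1 being 360 degrees, then the finger opening in mm; each row is the pose to reach, as a shift and turn from the pose commanded when the call began, along the tool's axes at that moment; what a row does not reach only later rows make up. A row lasts 1/10 s, in which the tool goes at most 50 mm and 0.15 rad, less where a joint would pass 70% of its speed; a pose out of reach is approached as far as the arm can. The fingers move at their own pace and stop on an object; grip_n is the grip in N (left out, the last holds). Time passes only in rows, so rows that do not move let the fingers close. The tool returns the time, the measured TCP pose, the force, the opening and the grip force at its end. only (a regular expression) keeps the lines of the reply that match it, lines (a string "A,B") keeps lines A to B, and quiet returns only ok. Shift and turn numbers lie between -1 and 1, and a call with a number outside is refused. Input that does not fit is refused with a message, and nothing moves.
- r.get_obs(): the state, without advancing time (a new reading comes with each control period).
- optics.capture(name): name is "scene" or "side" or "wrist"; returns the picture (384x512x3 uint8, red, green, blue); there is no depth.
- optics.calibration(name): a dict with "fx", "fy", "cx", "cy" (pixels), "rvec" (rotation vector, rad) and "tvec" (3), from world to camera coordinates, as OpenCV has them; the wrist camera has in their place "tool_from_camera" (4x4, takes a point from camera to tool coordinates, whose origin is the TCP and whose axes are the flange's). Camera axes: x right, y down, z forward; pixel columns grow to the right and rows downward; lengths in mm; the calibration is good to about 2 mm. A picture is of the moment at which its call begins: read the wrist's pose just before it. calibration takes no time and is no camera call.
- r.hand_in(): hands the job in; it is judged then, once.
The state is a dict: "time_s": time; "qpos": joint angles; "joint_vel": joint speeds; "joint_efforts": joint torques, N m; "position": TCP position; "tool_rot": TCP orientation; "contact_force": force on the tool from outside, world axes, zero at the start; "ft_torque": the same for the moment, N m; "gripper_width": finger opening in mm; "grip_force": force on a finger pad.
Only numpy, scipy, OpenCV 4.12 (cv2) and the standard library are available. Lean on these libraries where they do the work, as an engineer would, in place of code of your own. Each camera call takes 0.05 s, during which the arm holds its last target. There are 200 camera calls.

## Working session

There is one attempt and no reset: what is moved stays moved. The work goes in short steps, Python scripts to look and compute and a tool call to move; the robot and the scene stay as the last step left them, time stands still between calls to the robot, and variables do not carry over. Pictures are saved under pics/ and viewed, at most 10 in all, crops included, and the job is handed in when it is done.

```bash
ls; mkdir -p pics; python3 - <<'E'
from station import r, optics
import cv2,numpy as np
o=r.get_obs();print(o)
a=optics.capture("scene");b=optics.capture("side")
for n,i in(("scene",a),("side",b)):
    cv2.imwrite(f"pics/{n}0.png",i[:,:,::-1]); print(optics.calibration(n))
print(optics.calibration("wrist"))
w=optics.capture("wrist");cv2.imwrite("pics/wrist0.png",w[:,:,::-1])
E
```

```text
pics
station.py
{'time_s': 0.0, 'qpos': array([-0.0990079 ,  0.39919966,  0.04504437,  1.53791898, -0.01865762,
        1.20693202, -0.05070755]), 'joint_vel': array([-0.00104964, -0.00020683,  0.00075749,  0.00168797, -0.00129994,
       -0.0006208 ,  0.0012502 ]), 'joint_efforts': array([-9.65094187e-04, -4.75129580e+01,  1.36406265e+00, -2.54227209e+01,
        1.14684159e-02,  9.53188282e-03,  3.56541250e-05]), 'position': array([6.49334931e+02, 4.87383878e-03, 2.30241434e+02]), 'tool_rot': array([ 7.07064979e-01,  7.07147847e-01, -7.82406643e-04, -6.52521100e-04]), 'contact_force': array([-0.65616082,  0.70981643,  0.6184446 ]), 'ft_torque': array([ 0.01497308, -0.02108255,  0.00527009]), 'grip_force': 0.0, 'gripper_width': 85.1708314331519}
{'fx': 356.78781933977507, 'fy': 356.78781933977507, 'cx': 259.55991715969753, 'cy': 192.5304728885625, 'rvec': array([ 1.92410109, -0.61001698,  0.39002359]), 'tvec': array([-411.38349943,  207.28605409,  761.57753386])}
{'fx': 434.13349467227283, 'fy': 434.13349467227283, 'cx': 251.22624382536472, 'cy': 183.80710652524778, 'rvec': array([ 0.45704249, -2.66586391,  1.25805992]), 'tvec': array([ 504.72171492,  137.67696089, 1417.90408479])}
{'fx': 278.67563295269247, 'fy': 278.67563295269247, 'cx': 254.26914280611038, 'cy': 194.025388879732, 'tool_from_camera': array([[-4.33058955e-04, -9.47042516e-01, -3.21107903e-01,
         8.31114911e+01],
       [ 9.99999884e-01, -4.77615275e-04,  5.99893890e-05,
        -8.07219907e-01],
       [-2.10178541e-04, -3.21107840e-01,  9.47042613e-01,
        -1.42927489e+02],
       [ 0.00000000e+00,  0.00000000e+00,  0.00000000e+00,
         1.00000000e+00]])}
```

View pics/scene0.png

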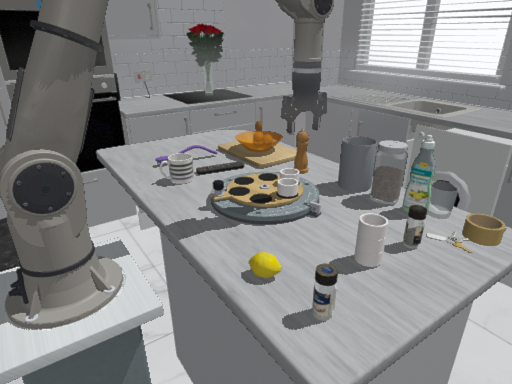

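View pics/side0.png

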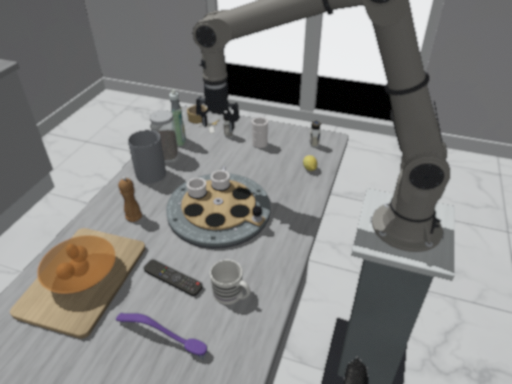

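View pics/wrist0.png

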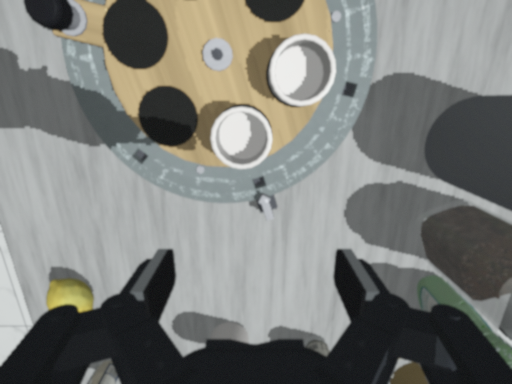

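```bash
cat > h.py <<'E'
import numpy as np,cv2
from scipy.spatial.transform import Rotation as R
from station import r, optics
def cam(n,obs=None):
    c=optics.calibration(n);K=np.array([[c['fx'],0,c['cx']],[0,c['fy'],c['cy']],[0,0,1]])
    if n=='wrist':
        T=c['tool_from_camera'];Rt=R.from_quat(obs['tool_rot']).as_matrix()
        return K,Rt@T[:3,:3],np.array(obs['position'])+Rt@T[:3,3]
    M=cv2.Rodrigues(c['rvec'])[0];return K,M.T,-M.T@np.asarray(c['tvec'])
def ray(C,uv):
    K,A,o=C;d=A@np.linalg.inv(K)@[uv[0],uv[1],1];return o,d/np.linalg.norm(d)
def onz(C,uv,z):
    o,d=ray(C,uv);return o+d*(z-o[2])/d[2]
def tri(rs):
    A=np.zeros((3,3));b=np.zeros(3)
    for o,d in rs:
        P=np.eye(3)-np.outer(d,d);A+=P;b+=P@o
    x=np.linalg.solve(A,b);return x,[np.linalg.norm((np.eye(3)-np.outer(d,d))@(x-o)) for o,d in rs]
E
python3 - <<'E'
from h import *
np.set_printoptions(precision=1,suppress=True)
o=r.get_obs();W=cam('wrist',o);S=cam('scene');D=cam('side')
P=lambda *a:print(*a)
P('hub',tri([ray(W,(217,54)),ray(S,(264,186)),ray(D,(218,203))]),onz(W,(217,54),47))
P('knob',tri([ray(S,(219,186)),ray(D,(257,212))]),onz(W,(48,10),80))
P('pile',tri([ray(S,(372,222)),ray(D,(260,124))]))
P('ramA',onz(W,(241,136),82),'ramB',onz(W,(302,70),82),'pad',onz(W,(168,115),42),'pointer tip', onz(W,(261,197),38))
P('jars',tri([ray(S,(325,272)),ray(D,(315,124))]),tri([ray(S,(416,212)),ray(D,(228,120))]))
E
```

```text
hub (array([609.2, 131. ,  38.9]), [np.float64(1.5548288578070546), np.float64(4.247405588281845), np.float64(3.93981993717372)]) [609.1 128.7  47. ]
knob (array([460.7, 160.7,  67. ]), [np.float64(3.227605110790904), np.float64(3.2276051107911288)]) [461.  160.2  80. ]
pile (array([ 606.5, -295.6,  100.5]), [np.float64(3.938527860421124), np.float64(3.938527860421063)])
ramA [634.8  47.5  82. ] ramB [694.3 109.9  82. ] pad [549.6  66.3  42. ] pointer tip [657.  -34.7  38. ]
jars (array([ 395.9, -363.2,   97.8]), [np.float64(0.7688230796644195), np.float64(0.7688230796644402)]) (array([ 753.2, -311.6,   85.6]), [np.float64(7.578413404314071), np.float64(7.5784134043141185)])
```

Units first: shifts go in shares of 800 mm and turns go in shares of 360 degrees. So -120 mm is -0.15, -90 mm is -0.1125.

>>> move_tool --offsets '[[[0.0375, -0.0375, 0], [0, 0, 0], 85], [[0.075, -0.075, 0], [0, 0, 0], 85], [[0.1125, -0.1125, 0], [0, 0, 0], 85], [[0.15, -0.15, 0], [0, 0, 0], 85], [[0.15, -0.15, 0], [0, 0, 0], 85], [[0.15, -0.15, 0], [0, 0, 0], 85], [[0.15, -0.15, 0], [0, 0, 0], 85]]' --grip_n 60

```text
time_s: 0.85
position: [530.8, 118.7, 231.3]
tool_rot: [0.708, 0.707, -0.0, 0.0]
contact_force: [0.5, -0.2, 0.9]
gripper_width: 84.7
grip_force: 0.0
```

```bash
python3 - <<'E'
from h import *
o=r.get_obs();w=optics.capture("wrist");cv2.imwrite("pics/wrist1.png",cv2.resize(w[:,:,::-1],(768,576)))
np.savez('w1.npz',w=w,pos=o['position'],q=o['tool_rot'])
E
```

```text
(no output)
```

View pics/wrist1.png

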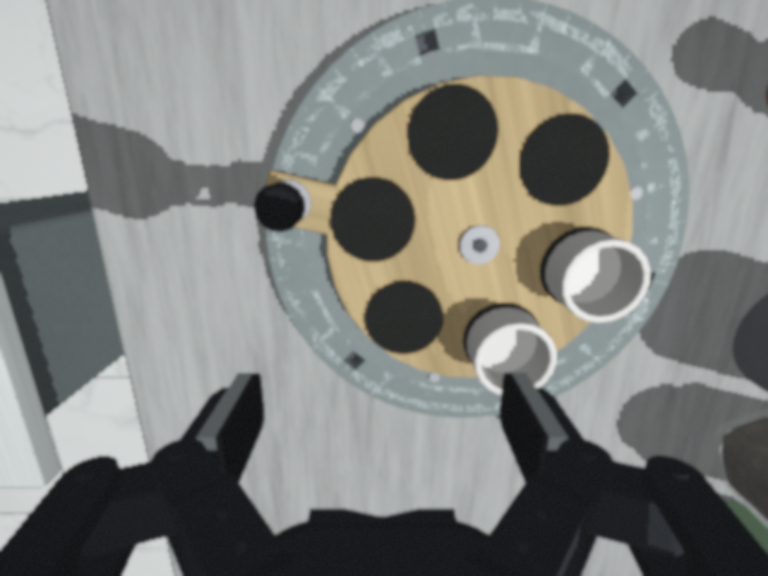

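```bash
python3 - <<'E'
from h import *
np.set_printoptions(precision=1,suppress=True)
d=np.load('w1.npz');w=d['w'];o=dict(position=d['pos'],tool_rot=d['q']);W=cam('wrist',o)
g=cv2.cvtColor(w,cv2.COLOR_RGB2GRAY)
m=(g<65).astype(np.uint8)
def comp(seed):
    n,l,s,c=cv2.connectedComponentsWithStats(m);k=l[seed[1],seed[0]]
    cs,_=cv2.findContours((l==k).astype(np.uint8),cv2.RETR_EXTERNAL,cv2.CHAIN_APPROX_NONE);return cs[0][:,0,:]
def circ(pts):
    A=np.c_[2*pts[:,:2],np.ones(len(pts))];s=np.linalg.lstsq(A,(pts[:,:2]**2).sum(1),rcond=None)[0]
    return s[0],s[1],np.sqrt(s[2]+s[0]**2+s[1]**2)
pads=[]
for ang,s in ((47,(376,105)),(107,(301,87)),(167,(248,146)),(227,(268,211))):
    c=comp(s);x=circ(np.array([onz(W,p,42) for p in c]));pads.append((ang,x));print(ang,np.array(x))
# fit centre+yaw : pad = c + 88*e(ang+d)
from scipy.optimize import least_squares
f=lambda p:np.concatenate([[x[0]-p[0]-88*np.cos(np.radians(a)+p[2]),x[1]-p[1]-88*np.sin(np.radians(a)+p[2])] for a,x in pads])
s=least_squares(f,[609,129,0]);print(s.x,s.fun,'yaw',17+np.degrees(s.x[2]))
print('hub',onz(W,(480/1.5,244/1.5),47))
c=comp((187,137));print('knob',np.array(circ(np.array([onz(W,p,85) for p in c]))),c.min(0),c.max(0))
for h in((427,42),(624,93),(354,360)):
    q=onz(W,(h[0]/1.5,h[1]/1.5),26)[:2]-s.x[:2];print('hole',np.hypot(*q),np.degrees(np.arctan2(q[1],q[0])))
t=np.radians(167)+s.x[2]
for k in (0,60):
    print('knob pred',k,s.x[:2]+155*np.array([np.cos(t+np.radians(k)),np.sin(t+np.radians(k))]))
print('obs',o)
E
```

```text
47 [668.2 193.6  32. ]
107 [582.6 213.3  31.9]
167 [522.8 148.8  31.7]
227 [548.8  65.   31.8]
[608.5 129.3   0. ] [-0.2 -0.2  0.  -0.1  0.1 -0.   0.1  0.2] yaw 17.145021394167486
hub [608.6 130.1  47. ]
knob [459.5 164.9  15.8] [170 122] [201 153]
hole 153.3797052141394 106.94740560505397
hole 154.3838057904889 46.75942740655909
hole 154.03300544311875 -132.55158741707407
knob pred 0 [457.4 163.8]
knob pred 60 [503.1  15.6]
obs {'position': array([530.8, 118.7, 231.3]), 'tool_rot': array([ 0.7,  0.7, -0. ,  0. ])}
```

To row units: 110 mm is 0.1375, 80 mm is 0.1, 0.224 rad is 0.0357.

>>> move_tool --offsets '[[[0.0188, -0.03, 0.025], [0, 0, 0.0127], 85], [[0.0375, -0.06, 0.0625], [0, 0, 0.0239], 85], [[0.055, -0.09, 0.1], [0, 0, 0.0357], 85], [[0.055, -0.09, 0.1375], [0, 0, 0.0357], 85], [[0.055, -0.09, 0.1375], [0, 0, 0.0357], 85], [[0.055, -0.09, 0.1375], [0, 0, 0.0357], 85], [[0.055, -0.09, 0.1375], [0, 0, 0.0357], 85]]'

```text
time_s: 1.6
position: [460.3, 163.7, 122.9]
tool_rot: [0.782, 0.623, 0.002, 0.001]
contact_force: [0.6, 0.8, -0.0]
gripper_width: 85.0
grip_force: 0.0
```

```bash
python3 - <<'E'
from h import *
np.set_printoptions(precision=1,suppress=True)
o=r.get_obs();w=optics.capture("wrist");cv2.imwrite("pics/wrist2.png",w[:,:,::-1])
d=np.load('w1.npz');o1=dict(position=d['pos'],tool_rot=d['q']);o0=dict(position=[650,0,231.3],tool_rot=[.70711,.70711,0,0])
print('hub h',tri([ray(cam('wrist',o0),(217,54)),ray(cam('wrist',o1),(320,162.7))]))
W=cam('wrist',o);K,A,c=W
for P in([458,164,85],[458,164,60]):
    p=K@A.T@(np.array(P)-c);print(p[:2]/p[2])
print(o['qpos'])
E
```

```text
hub h (array([609.3, 129.1,  43.6]), [np.float64(0.04678418500125256), np.float64(0.046784185001132586)])
[252.1 223.2]
[252.2 210.1]
[-0.4  0.2 -0.   2.   0.   0.9 -0.7]
```

View pics/wrist2.png

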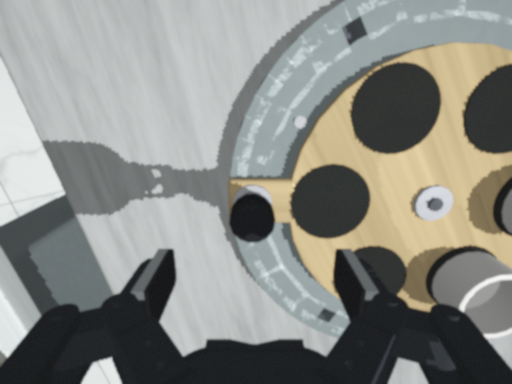

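>>> move_tool --offsets '[[[0.0025, 0, 0.025], [0, 0, 0], 85], [[0.0025, 0, 0.05], [0, 0, 0], 85], [[0.0025, 0, 0.0725], [0, 0, 0], 85], [[0.0025, 0, 0.0825], [0, 0, 0], 85], [[0.0025, 0, 0.0825], [0, 0, 0], 85], [[0.0025, 0, 0.0825], [0, 0, 0], 85]]'

```text
time_s: 2.25
position: [459.5, 166.2, 56.3]
tool_rot: [0.782, 0.624, 0.001, 0.0]
contact_force: [-0.2, 0.3, 0.5]
gripper_width: 84.9
grip_force: 0.0
```

>>> move_tool --offsets '[[[0, 0, 0], [0, 0, 0], 50], [[0, 0, 0], [0, 0, 0], 30], [[0, 0, 0], [0, 0, 0], 20], [[0, 0, 0], [0, 0, 0], 20], [[0, 0, 0], [0, 0, 0], 20], [[0, 0, 0], [0, 0, 0], 20], [[0, 0, 0], [0, 0, 0], 20]]' --grip_n 60

```text
time_s: 2.95
position: [459.2, 166.2, 56.0]
tool_rot: [0.782, 0.624, 0.001, 0.0]
contact_force: [-0.8, -0.0, 4.8]
gripper_width: 31.7
grip_force: 59.5
```

To row units: -18 mm is -0.0225, -16 mm is -0.02.

>>> move_tool --offsets '[[[0, 0, -0.005], [0, 0, 0], 20], [[0, 0, -0.01], [0, 0, 0], 20], [[0, 0, -0.015], [0, 0, 0], 20], [[0, 0, -0.02], [0, 0, 0], 20], [[0, 0, -0.0225], [0, 0, 0], 20], [[0, 0, -0.0225], [0, 0, 0], 20], [[0, 0, -0.0225], [0, 0, 0], 20]]'

```text
time_s: 3.65
position: [458.9, 165.6, 72.9]
tool_rot: [0.782, 0.624, 0.0, 0.0]
contact_force: [5.4, -0.4, -10.8]
gripper_width: 31.9
grip_force: 60.4
```

```bash
python3 - <<'E'
from h import *
o=r.get_obs();print(o['contact_force'],o['position'],o['gripper_width'])
w=optics.capture("wrist");cv2.imwrite("pics/wrist3.png",w[:,:,::-1])
# arc rows in tool axes: grasped at tcp cmd; centre known; two halves
c=np.array([608.5,129.3]);p=np.array(o['position'][:2])
M=R.from_quat(o['tool_rot']).as_matrix()
for a in np.radians([3,8,14,20,26,32,37,42,47,52,56,59,60]):
    q=c+np.array([[np.cos(a),-np.sin(a)],[np.sin(a),np.cos(a)]])@(p-c)
    print(np.round(np.degrees(a)),np.round(a,3),np.round(M.T@np.r_[q-p,0],1))
print(np.hypot(*(p-c)),np.degrees(np.arctan2(*(p-c)[::-1])))
E
```

```text
[  5.41965582  -0.39272006 -10.75424895] [458.92983425 165.60442404  72.94760222] 31.907164325354376
3.0 0.052 [-8.1  0.1 -0. ]
8.0 0.14 [-21.4   1.2   0. ]
14.0 0.244 [-37.3   4.    0. ]
20.0 0.349 [-52.8   8.5   0. ]
26.0 0.454 [-67.7  14.6   0. ]
32.0 0.559 [-81.9  22.2   0. ]
37.0 0.646 [-93.1  29.7   0. ]
42.0 0.733 [-103.5   38.1    0. ]
47.0 0.82 [-1.133e+02  4.730e+01  1.000e-01]
52.0 0.908 [-1.221e+02  5.740e+01  1.000e-01]
56.0 0.977 [-1.286e+02  6.600e+01  1.000e-01]
59.0 1.03 [-1.33e+02  7.27e+01  1.00e-01]
60.0 1.047 [-1.344e+02  7.500e+01  1.000e-01]
153.91311083888925 166.35672862272273
```

First call: 5.6°ish steps, final 42 to stay within one call with settle.

To row units: -103.5 mm is -0.1294, -97.5 mm is -0.1219, -0.733 rad is -0.1167.

>>> move_tool --offsets '[[[-0.005, 0, 0], [0, 0, -0.0041], 20], [[-0.0168, 0.0005, 0], [0, 0, -0.0138], 20], [[-0.0334, 0.0025, 0], [0, 0, -0.0279], 20], [[-0.05, 0.0058, 0], [0, 0, -0.0417], 20], [[-0.066, 0.0106, 0], [0, 0, -0.0555], 20], [[-0.0816, 0.0169, 0], [0, 0, -0.0694], 20], [[-0.0965, 0.0245, 0], [0, 0, -0.0834], 20], [[-0.1106, 0.0334, 0], [0, 0, -0.0972], 20], [[-0.1219, 0.0413, 0], [0, 0, -0.1084], 20], [[-0.1294, 0.0476, 0], [0, 0, -0.1167], 20]]'

```text
time_s: 4.7
position: [472.3, 56.3, 72.7]
tool_rot: [0.506, 0.863, 0.0, -0.001]
contact_force: [2.0, 0.1, -10.9]
gripper_width: 31.7
grip_force: 60.5
```

```bash
python3 - <<'E'
from h import *
o=r.get_obs();print(o['contact_force'],o['position'],o['gripper_width'],o['qpos'])
c=np.array([608.5,129.3]);p=np.array(o['position'][:2])
print(np.hypot(*(p-c)),np.degrees(np.arctan2(*(p-c)[::-1])))
y=R.from_quat(o['tool_rot']).as_matrix()[:,1];print(np.degrees(np.arctan2(y[1],y[0])))
# rows for remaining 18 deg, tool now turned by 42 deg: same as first arc, smaller
E
```

```text
[  1.97798251   0.14175313 -10.92268096] [472.29626071  56.29760119  72.71845299] 31.72533826364233 [-0.09319658  0.28740809 -0.13205789  2.0986453   0.05273652  0.75920414
  0.25143618]
154.53416718899823 -151.80960839925584
29.199431477048044
```

To row units: -47.6 mm is -0.0595, 6.9 mm is 0.0086, -0.314 rad is -0.05.

>>> move_tool --offsets '[[[-0.0101, 0.0001, 0], [0, 0, -0.0083], 20], [[-0.0234, 0.001, 0], [0, 0, -0.0194], 20], [[-0.0366, 0.003, 0], [0, 0, -0.0306], 20], [[-0.0481, 0.0054, 0], [0, 0, -0.0403], 20], [[-0.056, 0.0075, 0], [0, 0, -0.047], 20], [[-0.0595, 0.0086, 0], [0, 0, -0.05], 20], [[-0.0595, 0.0086, 0], [0, 0, -0.05], 20], [[-0.0595, 0.0086, 0], [0, 0, -0.05], 20]]'

```text
time_s: 5.5
position: [500.7, 18.1, 72.7]
tool_rot: [0.366, 0.931, -0.001, -0.001]
contact_force: [2.1, -2.5, -11.8]
gripper_width: 31.8
grip_force: 60.4
```

>>> move_tool --offsets '[[[0, 0, 0.0038], [0, 0, 0], 20], [[0, 0, 0.0075], [0, 0, 0], 20], [[0, 0, 0.0113], [0, 0, 0], 20], [[0, 0, 0.015], [0, 0, 0], 20], [[0, 0, 0.0188], [0, 0, 0], 20], [[0, 0, 0.0213], [0, 0, 0], 20], [[0, 0, 0.0213], [0, 0, 0], 20]]'

```text
time_s: 6.2
position: [501.3, 17.7, 56.2]
tool_rot: [0.365, 0.931, -0.001, -0.0]
contact_force: [-0.8, -5.4, -7.2]
gripper_width: 32.0
grip_force: 60.9
```

```bash
python3 - <<'E'
from h import *
o=r.get_obs();print(o['contact_force'],o['position'],o['gripper_width'])
c=np.array([608.5,129.3]);p=np.array(o['position'][:2])
print(np.hypot(*(p-c)),np.degrees(np.arctan2(*(p-c)[::-1])))
E
```

```text
[-0.80569592 -5.35869842 -7.19781884] [501.31241088  17.71827209  56.20219129] 31.951764536575425
154.72446886154893 -133.8493278599113
```

>>> move_tool --offsets '[[[0, 0, 0], [0, 0, 0], 45], [[0, 0, 0], [0, 0, 0], 60], [[0, 0, 0], [0, 0, 0], 85], [[0, 0, 0], [0, 0, 0], 85], [[0, 0, 0], [0, 0, 0], 85]]'

```text
time_s: 6.7
position: [502.4, 18.9, 56.8]
tool_rot: [0.365, 0.931, 0.0, 0.001]
contact_force: [-0.2, -0.7, 0.4]
gripper_width: 85.1
grip_force: 0.0
```

>>> move_tool --offsets '[[[0, 0, -0.025], [0, 0, 0], 85], [[0, 0, -0.075], [0, 0, 0], 85], [[0, 0, -0.1375], [0, 0, 0], 85], [[0, 0, -0.1875], [0, 0, 0], 85], [[0, 0, -0.2125], [0, 0, 0], 85], [[0, 0, -0.2125], [0, 0, 0], 85], [[0, 0, -0.2125], [0, 0, 0], 85]]'

```text
time_s: 7.4
position: [501.6, 18.5, 226.2]
tool_rot: [0.365, 0.931, 0.0, 0.0]
contact_force: [0.8, -0.0, -0.6]
gripper_width: 84.8
grip_force: 0.0
```

```bash
python3 - <<'E'
from h import *
o=r.get_obs();w=optics.capture("wrist");s=optics.capture("side")
np.savez('w4.npz',w=w,pos=o['position'],q=o['tool_rot'])
cv2.imwrite("pics/wrist4.png",np.hstack([w,cv2.resize(s[150:270,150:310],(288,216)) if 0 else np.vstack([cv2.resize(s[150:270,130:290],(288,216)),np.zeros((168,288,3),np.uint8)])])[:,:,::-1])
E
```

```text
(no output)
```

View pics/wrist4.png

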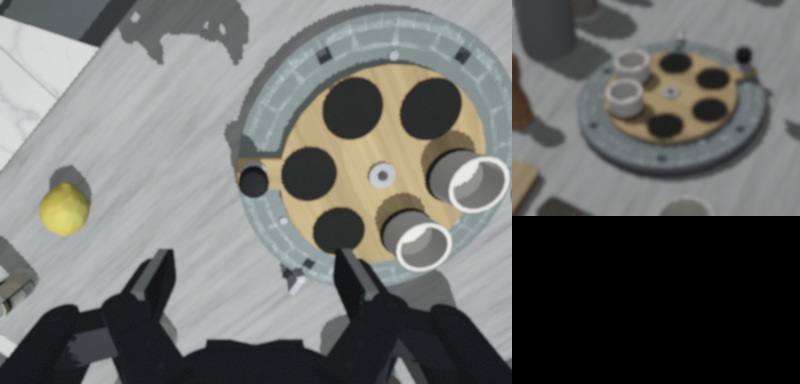

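To row units: -240 mm is -0.3, -215 mm is -0.2688, -1.047 rad is -0.1666.

>>> move_tool --offsets '[[[-0.0125, -0.0075, 0], [0, 0, -0.0159], 85], [[-0.05, -0.0275, 0], [0, 0, -0.0382], 85], [[-0.0938, -0.0513, 0], [0, 0, -0.0605], 85], [[-0.1375, -0.075, 0], [0, 0, -0.0828], 85], [[-0.1813, -0.0988, 0], [0, 0, -0.105], 85], [[-0.225, -0.1225, 0], [0, 0, -0.1273], 85], [[-0.2688, -0.1463, 0], [0, 0, -0.148], 85], [[-0.3, -0.1638, 0], [0, 0, -0.1666], 85], [[-0.3, -0.1638, 0], [0, 0, -0.1666], 85], [[-0.3, -0.1638, 0], [0, 0, -0.1666], 85]]'

```text
time_s: 8.5
position: [587.8, -240.8, 224.2]
tool_rot: [-0.148, 0.989, 0.001, -0.001]
contact_force: [0.6, 0.0, -0.3]
gripper_width: 85.1
grip_force: 0.0
```

```bash
python3 - <<'E'
from h import *
o=r.get_obs();print(o['qpos'])
w=optics.capture("wrist");cv2.imwrite("pics/wrist5.png",w[:,:,::-1]);np.savez('w5.npz',w=w,pos=o['position'],q=o['tool_rot'])
E
```

```text
[ 0.43219102  0.3817003  -0.14683551  1.57594592  0.05770238  1.19197879
  2.14214169]
```

View pics/wrist5.png

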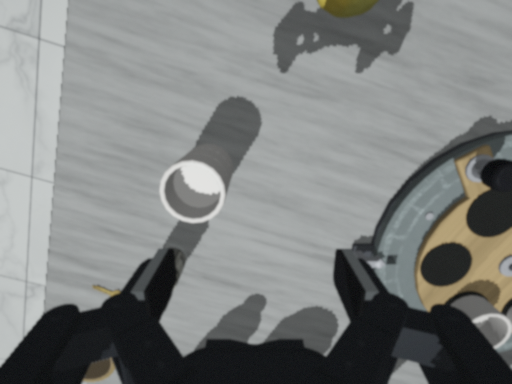

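To row units: -58 mm is -0.0725, -45 mm is -0.0563.

>>> move_tool --offsets '[[[0, -0.025, 0], [0, 0, 0], 85], [[0, -0.0563, 0], [0, 0, 0], 85], [[0, -0.0725, 0], [0, 0, 0], 85], [[0, -0.0725, 0], [0, 0, 0], 85], [[0, -0.0725, 0], [0, 0, 0], 85]]'

```text
time_s: 9.05
position: [605.8, -294.5, 226.0]
tool_rot: [-0.15, 0.989, 0.001, -0.0]
contact_force: [-0.1, 0.9, 0.3]
gripper_width: 85.1
grip_force: 0.0
```

```bash
python3 - <<'E'
from h import *
np.set_printoptions(precision=1,suppress=True)
o=r.get_obs();w=optics.capture("wrist");np.savez('w6.npz',w=w,pos=o['position'],q=o['tool_rot'])
rs=[]
for f,u in(('w5.npz',192),('w6.npz',254)):
    d=np.load(f);w=d['w'];O=dict(position=d['pos'],tool_rot=d['q']);W=cam('wrist',O)
    m=(w.min(2)>195).astype(np.uint8);n,l,s,c=cv2.connectedComponentsWithStats(m)
    k=min(range(1,n),key=lambda i:abs(c[i,0]-u)+abs(c[i,1]-191)+(999 if s[i,4]<200 else 0))
    cs,_=cv2.findContours((l==k).astype(np.uint8),cv2.RETR_EXTERNAL,cv2.CHAIN_APPROX_NONE)
    e=cv2.fitEllipse(cv2.convexHull(cs[0]));print(f,e,s[k],onz(W,e[0],112));rs.append(ray(W,e[0]))
x,res=tri(rs);print('tri',x,res)
M=R.from_quat(o['tool_rot']).as_matrix();p=onz(W,e[0],112);print('shift',M.T@(p-o['position']),o['position'])
# loading place & wheel from view 4
y=M[:,1];print('y ang',np.degrees(np.arctan2(y[1],y[0])))
d=np.load('w4.npz');W=cam('wrist',dict(position=d['pos'],tool_rot=d['q']));g=cv2.cvtColor(d['w'],cv2.COLOR_RGB2GRAY);m=(g<65).astype(np.uint8)
n,l,s,c=cv2.connectedComponentsWithStats(m)
for sd in((352,108),(430,108),(308,173)):
    k=l[sd[1],sd[0]];cs,_=cv2.findContours((l==k).astype(np.uint8),cv2.RETR_EXTERNAL,cv2.CHAIN_APPROX_NONE)
    P=np.array([onz(W,q,42)[:2] for q in cs[0][:,0]],np.float32);cc,rr=cv2.minEnclosingCircle(P);v=np.array(cc)-[608.5,129.3];print(cc,rr,np.hypot(*v),np.degrees(np.arctan2(v[1],v[0])))
a=np.radians(17.145-90);print('load',608.5+88*np.cos(a),129.3+88*np.sin(a))
E
```

```text
w5.npz ((191.65264892578125, 191.52325439453125), (59.78129959106445, 65.4267349243164), 115.08032989501953) [ 160  161   64   61 1396] [ 605.5 -297.6  112. ]
w6.npz ((250.29415893554688, 189.123291015625), (60.393123626708984, 64.0075912475586), 91.70631408691406) [ 219  159   64   61 1481] [ 605.6 -297.8  112. ]
tri [ 605.8 -297.7  111.1] [np.float64(0.026429108629905603), np.float64(0.0264291086297486)]
shift [  1.2  -3.3 114. ] [ 605.8 -294.5  226. ]
y ang 107.21020378593637
(523.0493774414062, 149.4011688232422) 32.648231506347656 87.7830614851848 166.76256787966048
(583.9191284179688, 212.63978576660156) 33.55866622924805 86.88923488761628 106.43329837380792
(548.626953125, 65.48392486572266) 32.47970199584961 87.50584659118316 -133.1741127160842
load 634.4416003038822 45.210563245591786
```

To row units: 143 mm is 0.1788, 137 mm is 0.1713.

>>> move_tool --offsets '[[[0.0013, -0.0038, 0.0375], [0, 0, 0], 85], [[0.0013, -0.0038, 0.0875], [0, 0, 0], 85], [[0.0013, -0.0038, 0.1313], [0, 0, 0], 85], [[0.0013, -0.0038, 0.1563], [0, 0, 0], 85], [[0.0013, -0.0038, 0.1713], [0, 0, 0], 85], [[0.0013, -0.0038, 0.1788], [0, 0, 0], 85], [[0.0013, -0.0038, 0.1788], [0, 0, 0], 85], [[0.0013, -0.0038, 0.1788], [0, 0, 0], 85]]' --grip_n 25

```text
time_s: 9.9
position: [606.8, -299.6, 84.8]
tool_rot: [-0.149, 0.989, -0.001, 0.001]
contact_force: [0.6, 0.0, 0.4]
gripper_width: 85.2
grip_force: 0.0
```

>>> move_tool --offsets '[[[0, 0, 0], [0, 0, 0], 72], [[0, 0, 0], [0, 0, 0], 66], [[0, 0, 0], [0, 0, 0], 62], [[0, 0, 0], [0, 0, 0], 58], [[0, 0, 0], [0, 0, 0], 55], [[0, 0, 0], [0, 0, 0], 50], [[0, 0, 0], [0, 0, 0], 50], [[0, 0, 0], [0, 0, 0], 50]]' --grip_n 25

```text
time_s: 10.7
position: [606.7, -299.5, 84.7]
tool_rot: [-0.149, 0.989, -0.0, 0.001]
contact_force: [0.2, 0.9, 6.4]
gripper_width: 64.0
grip_force: 27.9
```

To row units: -80 mm is -0.1, -76 mm is -0.095.

>>> move_tool --offsets '[[[0, 0, -0.0038], [0, 0, 0], 50], [[0, 0, -0.01], [0, 0, 0], 50], [[0, 0, -0.0188], [0, 0, 0], 50], [[0, 0, -0.0313], [0, 0, 0], 50], [[0, 0, -0.0475], [0, 0, 0], 50], [[0, 0, -0.0663], [0, 0, 0], 50], [[0, 0, -0.085], [0, 0, 0], 50], [[0, 0, -0.095], [0, 0, 0], 50], [[0, 0, -0.1], [0, 0, 0], 50], [[0, 0, -0.1], [0, 0, 0], 50]]'

```text
time_s: 11.7
position: [606.0, -299.6, 164.1]
tool_rot: [-0.149, 0.989, -0.0, 0.0]
contact_force: [0.4, -0.2, -1.6]
gripper_width: 64.1
grip_force: 27.9
```

```bash
python3 - <<'E'
from h import *
o=r.get_obs();M=R.from_quat(o['tool_rot']).as_matrix();print(o['position'],o['contact_force'])
print('shift to load',M.T@(np.r_[634.2,45.3,0]-np.r_[o['position'][:2],0]))
w=optics.capture("wrist");s=optics.capture("scene");cv2.imwrite("pics/w7.png",np.hstack([cv2.resize(w[100:384,100:410],(400,366)),cv2.resize(s[130:320,230:438],(400,366))])[:,:,::-1])
E
```

```text
[ 606.02846289 -299.57796425  164.05011109] [ 0.40217545 -0.17454051 -1.63387507]
shift to load [-1.28587374e+02  3.21247126e+02 -1.30501679e-01]
```

View pics/w7.png

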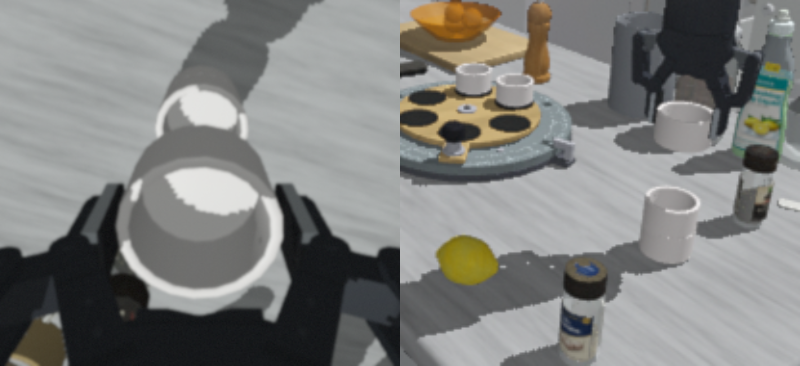

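To row units: 307 mm is 0.3838, 290 mm is 0.3625.

>>> move_tool --offsets '[[[-0.005, 0.0125, 0], [0, 0, 0], 50], [[-0.015, 0.0375, 0], [0, 0, 0], 50], [[-0.0313, 0.0775, 0], [0, 0, 0], 50], [[-0.0513, 0.1275, 0], [0, 0, 0], 50], [[-0.0713, 0.1775, 0], [0, 0, 0], 50], [[-0.0913, 0.2275, 0], [0, 0, 0], 50], [[-0.1113, 0.2775, 0], [0, 0, 0], 50], [[-0.13, 0.325, 0], [0, 0, 0], 50], [[-0.145, 0.3625, 0], [0, 0, 0], 50], [[-0.1538, 0.3838, 0], [0, 0, 0], 50]]'

```text
time_s: 12.8
position: [631.9, 36.1, 162.9]
tool_rot: [-0.152, 0.988, 0.001, -0.0]
contact_force: [-0.9, 0.1, -1.3]
gripper_width: 64.0
grip_force: 28.0
```

>>> move_tool --offsets '[[[-0.005, 0.0125, 0], [0, 0, 0], 50], [[-0.007, 0.0178, 0], [0, 0, 0], 50], [[-0.007, 0.0178, 0], [0, 0, 0], 50], [[-0.007, 0.0178, 0], [0, 0, 0], 50]]'

```text
time_s: 13.2
position: [633.9, 43.5, 163.1]
tool_rot: [-0.148, 0.989, -0.001, -0.0]
contact_force: [-0.2, 0.2, -1.6]
gripper_width: 64.4
grip_force: 28.0
```

```bash
python3 - <<'E'
from h import *
o=r.get_obs()
w=optics.capture("wrist");np.savez('w8.npz',w=w,pos=o['position'],q=o['tool_rot']);cv2.imwrite("pics/w8.png",cv2.resize(w[:,:,::-1],(768,576)))
E
```

```text
(no output)
```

View pics/w8.png

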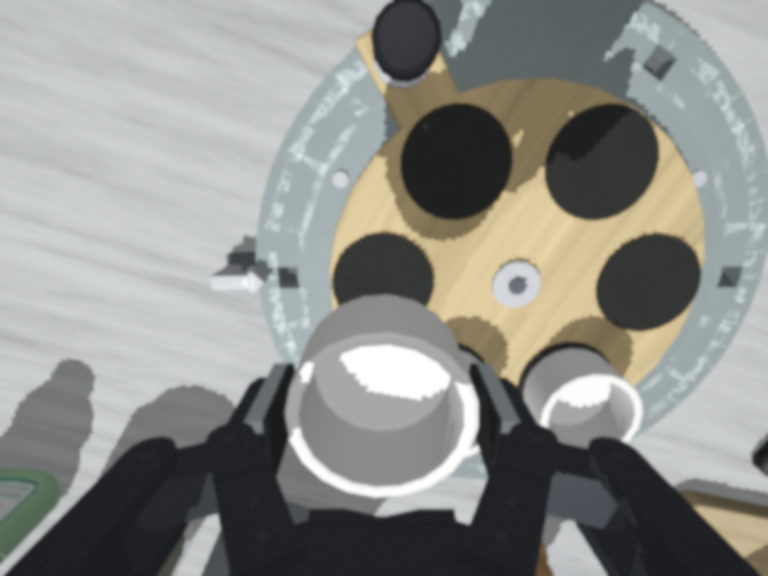

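```bash
python3 - <<'E'
from h import *
np.set_printoptions(precision=1,suppress=True)
d=np.load('w8.npz');w=d['w'];o=dict(position=d['pos'],tool_rot=d['q']);W=cam('wrist',o);M=R.from_quat(d['q']).as_matrix()
g=cv2.cvtColor(w,cv2.COLOR_RGB2GRAY);m=(g<70).astype(np.uint8);n,l,s,c=cv2.connectedComponentsWithStats(m)
pts=[]
for sd,a in(((304,107),227-60),((400,107),107),((432,187),47)):
    k=l[sd[1],sd[0]];cs,_=cv2.findContours((l==k).astype(np.uint8),cv2.RETR_EXTERNAL,cv2.CHAIN_APPROX_NONE)
    P=np.array([onz(W,q,42)[:2] for q in cs[0][:,0]],np.float32);cc,rr=cv2.minEnclosingCircle(P);print(cc,rr);pts.append((a,cc))
from scipy.optimize import least_squares
f=lambda p:np.concatenate([[x[0]-p[0]-88*np.cos(np.radians(a)+p[2]),x[1]-p[1]-88*np.sin(np.radians(a)+p[2])] for a,x in pts])
S=least_squares(f,[609,129,0]);print(S.x,S.fun);print('hub',onz(W,(516/1.5,285/1.5),47))
a=np.radians(-73)+S.x[2];L=S.x[:2]+88*np.array([np.cos(a),np.sin(a)]);print('load',L)
z=d['pos'][2]+27
m=((w.min(2)>190)).astype(np.uint8);n,l,s,c=cv2.connectedComponentsWithStats(m)
k=l[318:330,250:260].max();cs,_=cv2.findContours((l==k).astype(np.uint8),cv2.RETR_EXTERNAL,cv2.CHAIN_APPROX_NONE)
P=np.array([onz(W,q,z)[:2] for q in cs[0][:,0]],np.float32);h=cv2.convexHull(P);cc,rr=cv2.minEnclosingCircle(h);print('rim',cc,rr,s[k])
print('tcp',d['pos'],'pad shift tcp',M.T@np.r_[L-d['pos'][:2],0],'from rim',M.T@np.r_[L-cc,0])
E
```

```text
(548.5471801757812, 64.75576782226562) 33.50334548950195
(522.7546997070312, 148.1452178955078) 33.24977111816406
(583.484619140625, 212.72634887695312) 33.15270233154297
[608.7 128.5   1. ] [ 0.1  0.4 -0.3 -0.4  0.2 -0. ]
hub [608.5 127.9  47. ]
load [694.4 108.4]
rim (647.7144775390625, 53.77569580078125) 36.969425201416016 [ 193  254  129   94 2548]
tcp [633.9  43.5 163.1] pad shift tcp [-76.9  44.4  -0.1] from rim [-60.6  38.6  -0.1]
```

To row units: 105 mm is 0.1313, 102 mm is 0.1275.

>>> move_tool --offsets '[[[0, 0, 0.0075], [0, 0, 0], 50], [[-0.0006, 0.0006, 0.025], [0, 0, 0], 50], [[-0.0006, 0.0006, 0.05], [0, 0, 0], 50], [[-0.0006, 0.0006, 0.0775], [0, 0, 0], 50], [[-0.0006, 0.0006, 0.1025], [0, 0, 0], 50], [[-0.0006, 0.0006, 0.1188], [0, 0, 0], 50], [[-0.0006, 0.0006, 0.1275], [0, 0, 0], 50], [[-0.0006, 0.0006, 0.1313], [0, 0, 0], 50], [[-0.0006, 0.0006, 0.1313], [0, 0, 0], 50], [[-0.0006, 0.0006, 0.1313], [0, 0, 0], 50]]'

```text
time_s: 14.25
position: [635.1, 46.1, 59.3]
tool_rot: [-0.149, 0.989, -0.0, 0.001]
contact_force: [0.3, -0.6, -1.3]
gripper_width: 63.9
grip_force: 28.0
```

>>> move_tool --offsets '[[[0, 0, 0.0006], [0, 0, 0], 50], [[0, 0, 0.0013], [0, 0, 0], 50], [[0, 0, 0.0019], [0, 0, 0], 50], [[0, 0, 0.0019], [0, 0, 0], 50]]'

```text
time_s: 14.65
position: [634.3, 46.0, 56.9]
tool_rot: [-0.149, 0.989, -0.0, 0.0]
contact_force: [0.5, 0.4, -2.3]
gripper_width: 64.0
grip_force: 28.0
```

>>> move_tool --offsets '[[[0, 0, 0.0006], [0, 0, 0], 50], [[0, 0, 0.0013], [0, 0, 0], 50], [[0, 0, 0.0013], [0, 0, 0], 50]]'

```text
time_s: 14.95
position: [634.2, 46.0, 55.7]
tool_rot: [-0.149, 0.989, -0.0, -0.0]
contact_force: [0.3, -0.0, -0.6]
gripper_width: 63.9
grip_force: 28.0
```

To row units: 1 mm is 0.0013, 0.5 mm is 0.0006.

>>> move_tool --offsets '[[[0, 0, 0.0006], [0, 0, 0], 50], [[0, 0, 0.0006], [0, 0, 0], 50], [[0, 0, 0.0013], [0, 0, 0], 50], [[0, 0, 0.0013], [0, 0, 0], 50]]'

```text
time_s: 15.35
position: [634.4, 46.1, 54.9]
tool_rot: [-0.149, 0.989, -0.0, 0.0]
contact_force: [-0.5, -0.2, -1.9]
gripper_width: 63.8
grip_force: 28.0
```

>>> move_tool --offsets '[[[0, 0, 0.0006], [0, 0, 0], 50], [[0, 0, 0.0006], [0, 0, 0], 50]]'

```text
time_s: 15.55
position: [634.6, 46.1, 54.8]
tool_rot: [-0.149, 0.989, -0.0, 0.0]
contact_force: [-0.3, -0.1, 1.5]
gripper_width: 64.0
grip_force: 28.2
```

>>> move_tool --offsets '[[[0, 0, 0.0006], [0, 0, 0], 50], [[0, 0, 0.0006], [0, 0, 0], 50]]'

```text
time_s: 15.75
position: [635.1, 46.3, 54.7]
tool_rot: [-0.149, 0.989, -0.0, 0.001]
contact_force: [0.1, -0.2, 4.2]
gripper_width: 63.8
grip_force: 28.4
```

Contact at the expected height (54.7). Release and retreat.

>>> move_tool --offsets '[[[0, 0, 0], [0, 0, 0], 66], [[0, 0, 0], [0, 0, 0], 70], [[0, 0, 0], [0, 0, 0], 78], [[0, 0, 0], [0, 0, 0], 85], [[0, 0, 0], [0, 0, 0], 85], [[0, 0, 0], [0, 0, 0], 85]]'

```text
time_s: 16.35
position: [634.3, 46.0, 53.7]
tool_rot: [-0.149, 0.989, -0.0, -0.0]
contact_force: [0.7, 0.1, 0.5]
gripper_width: 85.2
grip_force: 0.0
```

>>> move_tool --offsets '[[[0, 0, -0.0063], [0, 0, 0], 85], [[0, 0, -0.025], [0, 0, 0], 85], [[0, 0, -0.0625], [0, 0, 0], 85], [[0, 0, -0.1125], [0, 0, 0], 85], [[0, 0, -0.1625], [0, 0, 0], 85], [[0, 0, -0.2125], [0, 0, 0], 85], [[0.025, 0, -0.225], [0, 0, 0], 85], [[0.05, 0, -0.225], [0, 0, 0], 85], [[0.05, 0, -0.225], [0, 0, 0], 85], [[0.05, 0, -0.225], [0, 0, 0], 85]]'

```text
time_s: 17.35
position: [596.5, 34.3, 235.0]
tool_rot: [-0.149, 0.989, -0.0, 0.001]
contact_force: [1.1, 0.7, -0.1]
gripper_width: 84.9
grip_force: 0.0
```

```bash
python3 - <<'E'
from h import *
o=r.get_obs();w=optics.capture("wrist");s=optics.capture("side")
np.savez('w9.npz',w=w,pos=o['position'],q=o['tool_rot'])
cv2.imwrite("pics/w9.png",np.hstack([w,np.vstack([cv2.resize(s[150:270,130:290],(288,216)),cv2.resize(s[90:183,200:324],(288,216))[:168]])])[:,:,::-1])
E
```

```text
(no output)
```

View pics/w9.png

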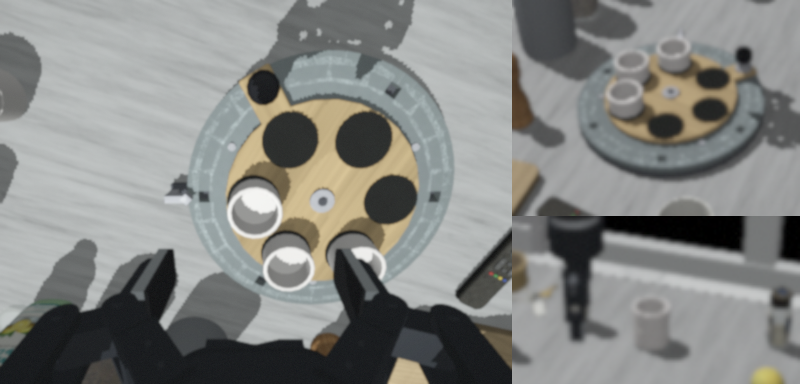

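```bash
python3 - <<'E'
from h import *
d=np.load('w9.npz');w=d['w'];W=cam('wrist',dict(position=d['pos'],tool_rot=d['q']))
m=(w.min(2)>185).astype(np.uint8);n,l,s,c=cv2.connectedComponentsWithStats(m)
hub=onz(W,(322,201),47)[:2];print('hub',hub)
for k in range(1,n):
    if s[k,4]>300 and 220<c[k,0]<320 and 180<c[k,1]<290:
        cs,_=cv2.findContours((l==k).astype(np.uint8),cv2.RETR_EXTERNAL,cv2.CHAIN_APPROX_NONE);e=cv2.fitEllipse(cv2.convexHull(cs[0]))
        v=onz(W,e[0],82)[:2]-[608.6,128.9];print(e,np.hypot(*v),np.degrees(np.arctan2(v[1],v[0])))
g=cv2.cvtColor(w,cv2.COLOR_RGB2GRAY);l=cv2.connectedComponentsWithStats((g<65).astype(np.uint8));
for sd in((290,138),(363,138),(390,199)):
    k=l[1][sd[1],sd[0]];v=onz(W,l[3][k],42)[:2]-[608.6,128.9];print('pad',np.hypot(*v),np.degrees(np.arctan2(v[1],v[0])))
E
```

```text
hub [608.17042709 128.13506349]
((254.2599334716797, 212.56646728515625), (50.98603820800781, 55.381465911865234), 87.61009216308594) 86.36062583983207 -72.54406760404447
((288.8769836425781, 269.2100524902344), (44.439640045166016, 52.562896728515625), 90.83733367919922) 87.8574617323842 -12.608868791686026
pad 88.76571478868074 -133.09009848772672
pad 88.9540945578207 167.60612210863647
pad 87.63757670557018 107.87363449849012
```

```bash
python3 -c "from station import r, optics;print(r.hand_in())"
```

```text
the job is handed in; nothing more can be done
None
```

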